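Ready the pail and open the safety-capped cleaner bottle

TASK

Get ready to measure out tap cleaner: lift the small white pail by its handle off the low steel stand and gently set it upright, standing fully on the black rubber mat, and let go of it. Then open the cleaner bottle clamped in the steel holder: press its safety cap down against the spring, twist it about a quarter turn anticlockwise (seen from above) while pressed, without forcing it, and lift it off. Finish while still holding the cap upright in the gripper right above the bottle's mouth, about a hand's width (some 8 cm) up so that it drips back in; do not put it down or let go, and leave everything else on the table where it is.

Things in the scene. Friction and masses are not known exactly. Their poses are not given: they have to be found in the camera images.
- pail: small white open plastic pail, 0.25 kg give or take a third, base diameter 80, rim diameter 100, rim height 90 mm; origin at the centre of its underside, z up. A stiff wire bail is locked upright over it, arching along the pail's own y axis. Starts standing on the stand
- pail_grip (a point): centre of the pail's grip tube, 150 mm above the pail's underside: a white tube of diameter 16, 60 mm long, lying along the pail's own y axis (pinch it across, closing along the pail's x axis). 60 mm of free air between the pail's rim and the tube
- stand: low fixed steel stand, plate 130 x 130 mm on four legs, top 52 mm above the table; origin at the centre of its underside. It carries the pail; its place on the table changes
- mat: fixed black ribbed rubber mat 150 x 150 mm, 4 mm thick, flat on the table; origin at the centre of its underside, x and y along its edges. Nothing stands on it
- bottle: white round cleaner bottle (diameter 76 mm, paper label) clamped immovably in a steel holder, foot 110 x 110 mm; origin at the centre of the foot's underside, on the upright bottle axis. Neck top at 134 mm. Seated, the cap's underside is at 122 mm, its top at 160 mm, and its x lies along the bottle's x
- mouth (a point): centre of the bottle's mouth: on the bottle axis at the top of the neck, 134 mm above the table
- cap: grey ribbed push-and-turn cap, diameter 47, height 38 mm (upper 18 mm solid), 30 g; origin at the centre of its underside, z up, x along the low raised bar on its top. Can be gripped across any diameter. To open: press 4 to 6 mm down from its seat, turn anticlockwise (from above) 55 to 120 degrees, best 80, while pressed, in one grip; it will not turn clockwise. Then it lifts straight off
- seal (a joint): spring seal in the bottle's mouth on which the cap presses, m: 0 with the cap seated and locked, positive as the cap is pressed down (stop at 0.006), -0.002 when free. The spring pushes with about 6.5 N at 0, 12 N at 0.004 and 14 N at the stop
- jar_a: bystander: preserving jar, green glass, steel lid, diameter 68, height 100 mm; origin at the centre of its underside; leave it
- jar_b: bystander: second such jar; origin at the centre of its underside; leave it
- mug: bystander: white mug, diameter 76, height 85 mm; origin at the centre of its underside; leave it
- flask: bystander: slim loose white bottle with a plain small grey cap, diameter 52, height 115 mm, not in a holder; origin at the centre of its underside; leave it
- carton: bystander: green box 75 x 110 x 50 mm; origin at the centre of its underside; leave it
- brush: bystander: hand brush lying on the table; leave it
Things that resemble listed ones, but are neither listed nor needed, are in the scene too. Of the things that look like the cap, the smallest one is meant.

How it is judged:
On the way, in this order (a step that is already met when the one before it is completed fails the run):
1. the pail stands upright, wholly on the mat, let go (z of pail in the frame of mat between -0.004 and 0.01 m and x of pail in the frame of mat between -0.04 and 0.04 m and y of pail in the frame of mat between -0.04 and 0.04 m and angle between pail's own z axis and vertical below 0.1 rad and contact force between the fingers and pail below 0.2 N and linear speed of pail below 0.03 m/s), for 0.2 s.
2. the cap is pressed down while seated (value of joint seal above 0.003 m and z of cap in the frame of mouth below -0.014 m), for 0.05 s.
3. the cap is turned past the lugs while still on the neck (angle between the x axis of cap and the x axis of bottle, either way round above 0.75 rad and z of cap in the frame of mouth below -0.004 m), for 0.05 s.
4. the cap is lifted clear above the mouth in the fingers (z of cap in the frame of mouth between 0.03 and 0.2 m and horizontal distance between cap and mouth below 0.04 m and angle between cap's own z axis and vertical below 0.35 rad and contact force between the fingers and cap above 2 N and contact force between cap and bottle below 0.2 N), for 0.2 s.
At the end, for the whole second after the job is handed in: Fingers hold the cap (over 2 N) at rest, upright within 0.35 rad, underside 30 to 200 mm above the mouth and within 40 mm of the bottle axis, clear of the bottle; the pail stands released, upright (0.1 rad) on the mat, centred within 40 mm along both edges (all of step 1 and all of step 4 and linear speed of cap below 0.03 m/s); the arm keeps its last pose, push and grip.
It fails at once if the pail is dropped or thrown (over 0.6 m/s without the fingers on it) (linear speed of pail above 0.6 m/s and contact force between the fingers and pail below 0.1 N).
It fails at once if the pail is tipped (angle between pail's own z axis and vertical above 0.6 rad).
It fails at once if the cap is forced (over 80 N between cap and bottle) (contact force between cap and bottle above 80 N).
It fails at once if a bystander is moved more than 30 mm (distance of any of jar_a, jar_b, mug, flask, carton, brush from where it was at the start of the episode above 0.03 m).
It also fails if it takes over 64 s, if anything falls off the work surface, if the arm or the gripper's body presses on something with over 40 N, if the wrist force passes 120 N, or if a joint passes its speed limit or range.

ROBOT

A 7-joint arm with a two-finger parallel gripper is mounted at the origin on the work surface. World frame = base frame: x ahead of the robot, y to its left, z up, the work surface at z = 0. Lengths are in m, angles in rad, forces in N, time in s.
With the tool pointing down it reaches from about 0.35 to 0.9 m from the base axis. Payload 8.1 kg.
Tool frame: the origin (TCP) lies between the finger pads; the fingertips stand 14 mm ahead of it and the grasp point (between the pads) lies 5 mm behind it (robot.tip_extent is the distance from the TCP to the fingertips, in m); z points along the fingers, y is the line along which they close (so a half turn about z gives the same grasp; the last joint's range is limited). The gripper opens to 92 mm and grips with 3 to 60 N. Pads are 19 mm wide; open, the fingers measure 130 mm over their backs; the gripper's body (75 mm by 190 mm) begins 47 mm behind the grasp point.
Start: joints at [1.214, 0.434, 0.025, 1.573, -0.012, 1.134, -0.075], TCP at [0.157, -0.605, 0.211] pointing down, gripper open.
Joint ranges: [-2.62, 2.62], [-0.44, 2.09], [-1.27, 1.32], [0.08, 2.57], [-1.32, 4.46], [0.12, 2], [-2.74, 2.74]. Speed limits (rad/s): [2.22, 2.22, 3.01, 3.01, 3.14, 3.14, 3.14].

INTERFACE

Orientations are given as a rotation vector (axis times angle).
In Python, from station import get_state, eyes, workorder, robot gives the robot as it stands. The module is installed in compiled form; this text tells all that it offers.
- The arm moves only by the shell command python3 -m pendant 'ROWS' [FORCE]. ROWS is JSON, a list of rows, each an object with "gripper": the opening, from 0 (shut) to 1 (fully open); "slide": the shift along the tool's x, y, z scaled (see below), a list of three; "turn": the turn, a rotation vector about the tool's x, y, z scaled (see below), a list of three. A call has 1 to 20 rows; each row is the pose to reach, as a shift and turn from the pose commanded when the call began, along the tool's axes at that moment, turning the shorter way round; what a row does not reach only later rows make up. The controller multiplies each number of a shift by 100 mm and each number of a turn by 180 degrees. A row lasts 1/12 s, in which the tool goes at most 41.7 mm and 7.16 degrees, less where a joint would pass 70% of its speed; a pose out of reach is approached as far as the arm can. A call with a number of a shift or a turn outside -1 to 1 is refused whole. A call with a gripper value outside its range is refused whole. The fingers move at their own pace and stop on an object; FORCE is the grip in N (left out, the last holds). Time passes only in rows, so rows that repeat a pose let the fingers close. It gives the time, the measured TCP pose, the force, the opening and the grip force at its end, in the units of the state.
- get_state(): the state, without advancing time (a new reading comes with each control period).
- eyes.grab_frame(name): name is "scene" or "side" or "wrist"; returns a dict with "color" (480x640x3 uint8, red, green, blue), "range_z" (480x640 float32, m along the optical axis (not along the pixel's ray), 0 where there is no reading), "vertical_fov" (degrees; the focal length in pixels is half the picture's height over the tangent of half this angle, whatever the lens; pixels are square), "cx", "cy" (the principal point, pixels), "k1" (the pictures are not rectified: a ray, as slopes to the right and down, at radius r is drawn at 1 + k1 r^2 times it, then the intrinsics apply), "world_to_cam" (4x4, takes a point from world to camera coordinates). Camera axes: x right, y down, z forward; pixel columns grow to the right and rows downward; lengths in m; the calibration is good to about 2 mm. A picture is of the moment at which its call begins.
- workorder.sign_off(): hands the job in; it is judged then, once.
The state is a dict: "time": time; "joint_pos": joint angles; "dq": joint speeds; "joint_torque": joint torques, N m; "eef_pos": TCP position; "eef_rot": TCP orientation; "wrist_force": force on the tool from outside, world axes, zero at the start; "ft_torque": the same for the moment, N m; "gripper_width": finger opening in m; "grasp_force": force on a finger pad.
Only numpy, scipy, OpenCV 4.12 (cv2) and the standard library are available. Lean on these libraries where they do the work, as an engineer would, in place of code of your own. Each camera call takes 0.05 s, during which the arm holds its last target. There are 200 camera calls.

## Working session

There is one attempt and no reset: what is moved stays moved. The work goes in short steps, Python scripts to look and compute and a shell command to move; the robot and the scene stay as the last step left them, time stands still between calls to the robot, and variables do not carry over. Pictures are saved under pics/ and viewed, at most 10 in all, crops included, and the job is handed in when it is done.

```bash
mkdir -p pics; cat > h.py <<'E'
import numpy as np, cv2
from station import get_state, eyes
from scipy.spatial.transform import Rotation as R
def grab(n):
    f=eyes.grab_frame(n); np.savez(f'pics/{n}.npz',**f); return f
def K(f):
    F=240/np.tan(np.radians(f['vertical_fov'])/2); return F
def pts(f):
    """world point for every pixel from range"""
    F=K(f); v,u=np.mgrid[0:480,0:640]
    x=(u-f['cx'])/F; y=(v-f['cy'])/F; k=float(f['k1'])
    a,b=x.copy(),y.copy()
    for _ in range(10):
        s=1+k*(a*a+b*b); a=x/s; b=y/s
    z=f['range_z']; P=np.stack([a*z,b*z,z,np.ones_like(z)],-1)
    W=P@np.linalg.inv(f['world_to_cam']).T
    W[z==0]=np.nan
    return W[...,:3]
def load(n): return dict(np.load(f'pics/{n}.npz'))
E
python3 - <<'E'
from h import *
s=get_state(); print({k:np.round(v,3).tolist() for k,v in s.items()})
for n in ['scene','side','wrist']:
    f=grab(n); cv2.imwrite(f'pics/{n}0.png',f['color'][...,::-1])
    print(n,f['vertical_fov'],f['k1'],np.round(np.linalg.inv(f['world_to_cam']),2).tolist(),(f['range_z']>0).mean())
E
```

```text
{'time': 0.0, 'joint_pos': [1.214, 0.435, 0.025, 1.574, -0.012, 1.134, -0.075], 'dq': [0.001, 0.001, 0.0, 0.0, -0.002, -0.0, -0.002], 'joint_torque': [0.0, -66.785, 0.985, -31.446, -0.061, 0.043, 0.0], 'eef_pos': [0.157, -0.604, 0.211], 'eef_rot': [-3.115, -0.397, 0.001], 'wrist_force': [0.609, 0.256, 0.333], 'ft_torque': [0.009, 0.048, 0.011], 'grasp_force': 0.0, 'gripper_width': 0.092}
scene 48.5472276056414 0.05345840980234698 [[-0.9, 0.23, -0.37, 1.0], [0.44, 0.51, -0.74, 0.8], [0.02, -0.83, -0.56, 0.72], [0.0, 0.0, 0.0, 1.0]] 0.99044921875
side 57.63678345795664 -0.037663143853059904 [[-1.0, -0.02, 0.06, 0.52], [-0.06, 0.53, -0.84, 0.74], [-0.02, -0.85, -0.53, 0.6], [0.0, 0.0, 0.0, 1.0]] 0.9959635416666667
wrist 63.3184890062033 0.01516355615606087 [[0.25, -0.93, -0.27, 0.23], [-0.97, -0.24, -0.07, -0.59], [-0.0, 0.27, -0.96, 0.39], [0.0, 0.0, 0.0, 1.0]] 0.996064453125
```

View pics/scene0.png

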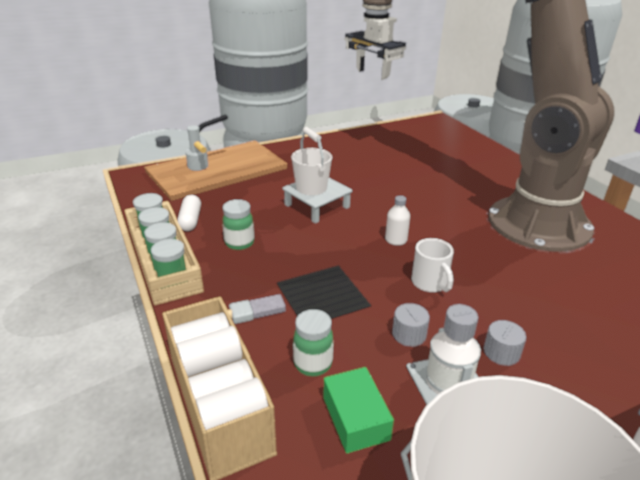

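View pics/side0.png

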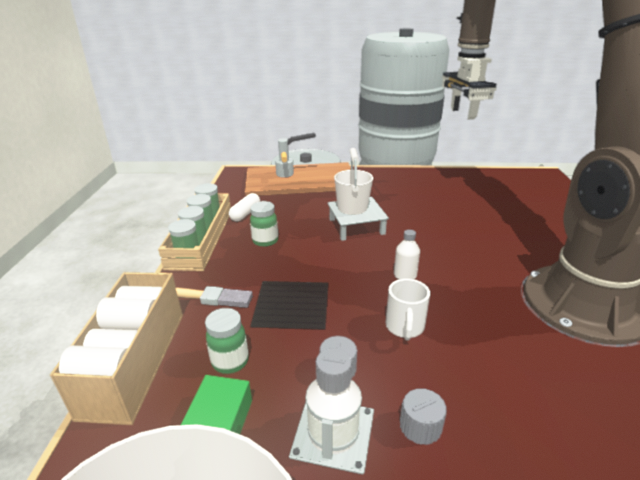

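The scene view shows the small pail on its stand at (312,172). The large pail at (530,440) is a decoy. The mat is at (323,293).

Cap look-alikes in the scene view:
- Cap on the clamped bottle at (461,321). This is the one I want, because it is seated on the bottle in the holder.
- Loose, larger grey caps at (411,324) and (505,342).
- Flask cap at (401,202).

In the side view the pail is at (353,192), the mat at (291,304) and the bottle cap at (335,370), with a loose cap behind it at (340,357).

```bash
python3 - <<'E'
from h import *
ims=[]
for n,boxs in [('scene',dict(pail=(285,120,345,200),mat=(270,260,375,325),bot=(400,295,530,400))),('side',dict(pail=(325,140,385,220),mat=(245,275,335,330),bot=(285,330,450,465)))]:
    f=load(n); W=pts(f); hsv=cv2.cvtColor(f['color'],cv2.COLOR_RGB2HSV)
    m0=np.isfinite(W[...,2])
    def sub(b):
        m=np.zeros((480,640),bool); m[b[1]:b[3],b[0]:b[2]]=1; return m&m0
    p=sub(boxs['pail']); 
    t=W[p&(W[...,2]>0.187)&(W[...,2]<0.24)]
    print(n,'tube',len(t),np.median(t,0).round(4), t.min(0).round(3),t.max(0).round(3))
    c=t[:,:2]-t[:,:2].mean(0); u,s,v=np.linalg.svd(c,full_matrices=False); print(' dir',v[0].round(3),s.round(3))
    r=W[p&(W[...,2]>0.135)&(W[...,2]<0.148)]; print(' rim',len(r),cv2.minEnclosingCircle(r[:,:2].astype(np.float32)))
    st=W[p&(W[...,2]>0.045)&(W[...,2]<0.058)]; print(' stand z',len(st),st.mean(0).round(3))
    mm=sub(boxs['mat'])&(hsv[...,2]<60)&(W[...,2]<0.02)&(hsv[...,1]<120)
    q=W[mm]; print(' mat',len(q),cv2.minAreaRect(q[:,:2].astype(np.float32)),np.median(q[:,2]).round(4))
    b=sub(boxs['bot']); g=b&(W[...,2]>0.152)&(W[...,2]<0.168); q=W[g]
    print(' captop',len(q),q.mean(0).round(4),cv2.minEnclosingCircle(q[:,:2].astype(np.float32)))
    ft=sub(boxs['bot'])&(W[...,2]>0.1)&(W[...,2]<0.15); 
    for bb in ([(385,295,440,350),(480,315,530,370)] if n=='scene' else [(395,385,450,445)]):
        q=W[sub(bb)&(W[...,2]>0.02)&(W[...,2]<0.09)]; print(' loose',q[:,2].max().round(3),cv2.minEnclosingCircle(q[:,:2].astype(np.float32)))
    col=f['color'][...,::-1]; x0,y0,x1,y1=(400,295,530,400) if n=='scene' else (290,330,455,462)
    ims.append(cv2.resize(col[y0:y1,x0:x1],(400,330),interpolation=cv2.INTER_CUBIC))
cv2.imwrite('pics/crop1.png',np.hstack(ims))
E
```

```text
scene tube 139 [ 0.491  -0.308   0.2041] [ 0.476 -0.36   0.187] [ 0.5   -0.275  0.211]
 dir [-0.12   0.993] [0.268 0.044]
 rim 247 ((0.4915589988231659, -0.31844332814216614), 0.05613887682557106)
 stand z 635 [ 0.479 -0.293  0.052]
 mat 2427 ((0.6224292516708374, 0.02900480479001999), (0.14460381865501404, 0.1474829912185669), 0.31094035506248474) 0.004
 captop 603 [0.5296 0.333  0.1586] ((0.527921199798584, 0.3313647210597992), 0.02586076222360134)
 loose 0.09 ((0.5357803106307983, 0.2452193796634674), 0.07968088239431381)
 loose 0.055 ((0.3925095796585083, 0.31313684582710266), 0.033014580607414246)
side tube 100 [ 0.4898 -0.2985  0.2077] [ 0.48  -0.356  0.187] [ 0.5   -0.275  0.213]
 dir [-0.112  0.994] [0.218 0.042]
 rim 271 ((0.48693060874938965, -0.32401856780052185), 0.0585835836827755)
 stand z 625 [ 0.472 -0.299  0.054]
 mat 330 ((0.6138884425163269, 0.02093973383307457), (0.13427656888961792, 0.11947090178728104), 87.15727233886719) 0.005
 captop 889 [0.527  0.3319 0.1597] ((0.5271005034446716, 0.32849839329719543), 0.02477828413248062)
 loose 0.055 ((0.3922685384750366, 0.3100626468658447), 0.03264295309782028)
```

View pics/crop1.png

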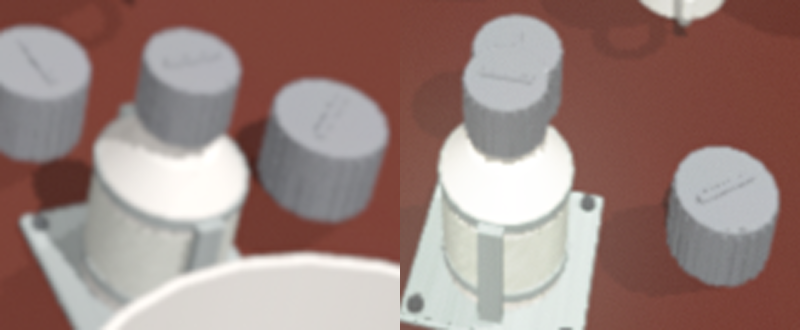

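The crop shows the bottle's cap at (190,85) and (500,110). It is clearly smaller than the loose ones (about 24 mm radius against 33 mm), so it is the right cap. It sits at about (0.528, 0.331). The pail tube is at about (0.490, -0.319), lying along (-0.115, 0.993). Next I move above the pail.

```bash
python3 -m pendant '[{"gripper":1,"slide":[0.4,-0.2,-0.3],"turn":[0,0,0]},{"gripper":1,"slide":[0.7,-0.35,-0.5],"turn":[0,0,0]},{"gripper":1,"slide":[1,-0.48,-0.6],"turn":[0,0,0]}]'
python3 -m pendant '[{"gripper":1,"slide":[0.35,-0.17,0],"turn":[0,0,0]},{"gripper":1,"slide":[0.7,-0.34,0],"turn":[0,0,0]},{"gripper":1,"slide":[1,-0.48,0],"turn":[0,0,0]}]'
python3 -m pendant '[{"gripper":1,"slide":[0.35,-0.17,0],"turn":[0,0,0]},{"gripper":1,"slide":[0.7,-0.34,0],"turn":[0,0,0]},{"gripper":1,"slide":[1,-0.48,0],"turn":[0,0,0]}]'
python3 -m pendant '[{"gripper":1,"slide":[0.35,-0.17,0],"turn":[0,0,-0.038]},{"gripper":1,"slide":[0.7,-0.34,0],"turn":[0,0,-0.076]},{"gripper":1,"slide":[0.94,-0.48,0],"turn":[0,0,-0.114]},{"gripper":1,"slide":[0.94,-0.48,0],"turn":[0,0,-0.152]},{"gripper":1,"slide":[0.94,-0.48,0],"turn":[0,0,-0.19]},{"gripper":1,"slide":[0.94,-0.48,0],"turn":[0,0,-0.228]},{"gripper":1,"slide":[0.94,-0.48,0],"turn":[0,0,-0.266]},{"gripper":1,"slide":[0.94,-0.48,0],"turn":[0,0,-0.304]},{"gripper":1,"slide":[0.94,-0.48,0],"turn":[0,0,-0.342]},{"gripper":1,"slide":[0.94,-0.48,0],"turn":[0,0,-0.38]},{"gripper":1,"slide":[0.94,-0.48,0],"turn":[0,0,-0.418]},{"gripper":1,"slide":[0.94,-0.48,0],"turn":[0,0,-0.456]},{"gripper":1,"slide":[0.94,-0.48,0],"turn":[0,0,-0.456]},{"gripper":1,"slide":[0.94,-0.48,0],"turn":[0,0,-0.456]}]'
python3 - <<'E'
from h import *
s=get_state(); print(s['joint_pos'].round(3) if hasattr(s['joint_pos'],'round') else s['joint_pos'])
print(R.from_rotvec(s['eef_rot']).as_matrix().round(3).tolist(), s['eef_pos'])
f=grab('wrist'); W=pts(f); print(np.linalg.inv(f['world_to_cam']).round(3).tolist())
m=(W[...,2]>0.196)&(W[...,2]<0.216)&(np.hypot(W[...,0]-.49,W[...,1]+.32)<.06); t=W[m]
print(len(t),t.min(0),t.max(0),np.median(t,0)); print(cv2.minAreaRect(t[:,:2].astype(np.float32)))
cv2.imwrite('pics/w1.png',f['color'][...,::-1])
E
```

```text
time: 0.4
eef_pos: [0.24, -0.5345, 0.2722]
eef_rot: [3.116, 0.393, -0.0]
wrist_force: [1.6, -0.8, 1.0]
gripper_width: 0.0919
grasp_force: 0.0
time: 0.65
eef_pos: [0.3271, -0.4607, 0.2711]
eef_rot: [3.116, 0.4, 0.001]
wrist_force: [1.1, -0.0, 0.3]
gripper_width: 0.0918
grasp_force: 0.0
time: 0.9
eef_pos: [0.4117, -0.3889, 0.2708]
eef_rot: [-3.116, -0.4, -0.001]
wrist_force: [0.8, 0.3, -0.5]
gripper_width: 0.092
grasp_force: 0.0
time: 2.07
eef_pos: [0.4885, -0.3214, 0.2705]
eef_rot: [-2.094, -2.341, -0.0]
wrist_force: [0.5, -0.5, 0.1]
gripper_width: 0.0915
grasp_force: 0.0
[ 0.789  0.364 -0.414  1.559  0.151  1.251  0.463]
[[-0.111, 0.994, -0.0], [0.994, 0.111, 0.0], [0.0, -0.0, -1.0]] [ 0.48853346 -0.32138345  0.27052008]
[[0.994, 0.107, 0.031, 0.48], [0.112, -0.955, -0.273, -0.248], [0.0, 0.275, -0.961, 0.445], [0.0, 0.0, 0.0, 1.0]]
2490 [ 0.4787781  -0.36149192  0.19622332] [ 0.49891215 -0.28079787  0.21354832] [ 0.48844639 -0.31773016  0.20978856]
((0.4889427721500397, -0.32124489545822144), (0.015986468642950058, 0.08096010237932205), 4.337156772613525)
```

View pics/w1.png

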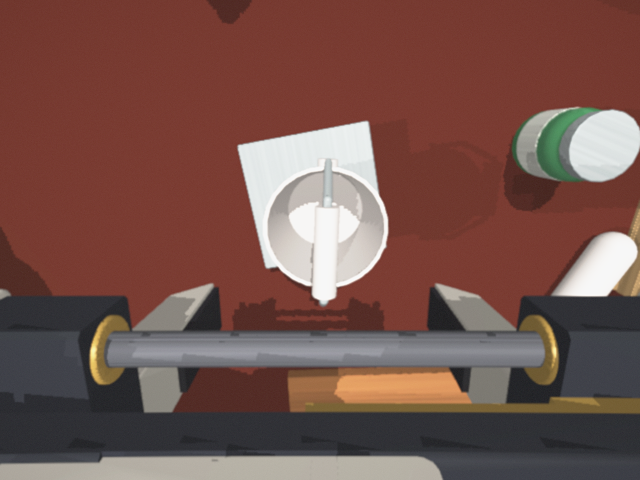

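The wrist view shows the tube at (326,250), lined up between the fingers, and its measured centre is within 1 mm of the TCP. I'll go down, grip and lift.

```bash
python3 -m pendant '[{"gripper":1,"slide":[0,0,0.25],"turn":[0,0,0]},{"gripper":1,"slide":[0,0,0.45],"turn":[0,0,0]},{"gripper":1,"slide":[0,0,0.6],"turn":[0,0,0]},{"gripper":1,"slide":[0,0,0.7],"turn":[0,0,0]},{"gripper":1,"slide":[0,0,0.735],"turn":[0,0,0]},{"gripper":1,"slide":[0,0,0.735],"turn":[0,0,0]},{"gripper":0.5,"slide":[0,0,0.735],"turn":[0,0,0]},{"gripper":0.3,"slide":[0,0,0.735],"turn":[0,0,0]},{"gripper":0,"slide":[0,0,0.735],"turn":[0,0,0]},{"gripper":0,"slide":[0,0,0.735],"turn":[0,0,0]},{"gripper":0,"slide":[0,0,0.735],"turn":[0,0,0]},{"gripper":0,"slide":[0,0,0.735],"turn":[0,0,0]},{"gripper":0,"slide":[0,0,0.735],"turn":[0,0,0]},{"gripper":0,"slide":[0,0,0.735],"turn":[0,0,0]}]' 25
python3 -m pendant '[{"gripper":0,"slide":[0,0,-0.05],"turn":[0,0,0]},{"gripper":0,"slide":[0,0,-0.15],"turn":[0,0,0]},{"gripper":0,"slide":[0,0,-0.3],"turn":[0,0,0]},{"gripper":0,"slide":[0,0,-0.45],"turn":[0,0,0]},{"gripper":0,"slide":[0,0,-0.6],"turn":[0,0,0]},{"gripper":0,"slide":[0,0,-0.75],"turn":[0,0,0]},{"gripper":0,"slide":[0,0,-0.88],"turn":[0,0,0]},{"gripper":0,"slide":[0,0,-0.95],"turn":[0,0,0]},{"gripper":0,"slide":[0,0,-0.95],"turn":[0,0,0]}]'
```

```text
time: 3.28
eef_pos: [0.4887, -0.3214, 0.1973]
eef_rot: [2.09, 2.346, -0.0]
wrist_force: [-0.9, 0.2, 0.7]
gripper_width: 0.0431
grasp_force: 0.0
time: 4.03
eef_pos: [0.4897, -0.3216, 0.2946]
eef_rot: [2.087, 2.343, 0.001]
wrist_force: [0.8, 0.3, 0.5]
gripper_width: 0.0009
grasp_force: 0.0
```

The fingers were slower than I allowed for and shut on air during the lift. I'll reopen, look again, and check the grip before lifting this time.

```bash
python3 -m pendant '[{"gripper":1,"slide":[0,0,0],"turn":[0,0,0]},{"gripper":1,"slide":[0,0,0],"turn":[0,0,0]},{"gripper":1,"slide":[0,0,0],"turn":[0,0,0]},{"gripper":1,"slide":[0,0,0],"turn":[0,0,0]},{"gripper":1,"slide":[0,0,0],"turn":[0,0,0]},{"gripper":1,"slide":[0,0,0],"turn":[0,0,0]},{"gripper":1,"slide":[0,0,0],"turn":[0,0,0]},{"gripper":1,"slide":[0,0,0],"turn":[0,0,0]},{"gripper":1,"slide":[0,0,0],"turn":[0,0,0]},{"gripper":1,"slide":[0,0,0],"turn":[0,0,0]},{"gripper":1,"slide":[0,0,0],"turn":[0,0,0]},{"gripper":1,"slide":[0,0,0],"turn":[0,0,0]}]'
python3 - <<'E'
from h import *
s=get_state(); print(s['eef_pos'])
f=grab('wrist'); W=pts(f)
m=(W[...,2]>0.196)&(W[...,2]<0.225)&(np.hypot(W[...,0]-.49,W[...,1]+.32)<.06); t=W[m]
print(len(t),np.median(t,0)); print(cv2.minAreaRect(t[:,:2].astype(np.float32)))
E
```

```text
time: 5.03
eef_pos: [0.4888, -0.3213, 0.2923]
eef_rot: [2.09, 2.346, -0.0]
wrist_force: [0.3, 0.5, 0.2]
gripper_width: 0.0761
grasp_force: 0.0
[ 0.48875479 -0.32132957  0.29231484]
2120 [ 0.48849224 -0.31797156  0.20973261]
((0.48892250657081604, -0.32101303339004517), (0.01601570099592209, 0.08020016551017761), 4.430096626281738)
```

The pail hasn't moved. I'll go down with the fingers part open (0.4, about 37 mm), then close.

```bash
python3 -m pendant '[{"gripper":0.4,"slide":[0,0,0.2],"turn":[0,0,0]},{"gripper":0.4,"slide":[0,0,0.4],"turn":[0,0,0]},{"gripper":0.4,"slide":[0,0,0.6],"turn":[0,0,0]},{"gripper":0.4,"slide":[0,0,0.75],"turn":[0,0,0]},{"gripper":0.4,"slide":[0,0,0.87],"turn":[0,0,0]},{"gripper":0.4,"slide":[0,0,0.95],"turn":[0,0,0]},{"gripper":0,"slide":[0,0,0.95],"turn":[0,0,0]},{"gripper":0,"slide":[0,0,0.95],"turn":[0,0,0]},{"gripper":0,"slide":[0,0,0.95],"turn":[0,0,0]},{"gripper":0,"slide":[0,0,0.95],"turn":[0,0,0]},{"gripper":0,"slide":[0,0,0.95],"turn":[0,0,0]},{"gripper":0,"slide":[0,0,0.95],"turn":[0,0,0]},{"gripper":0,"slide":[0,0,0.95],"turn":[0,0,0]},{"gripper":0,"slide":[0,0,0.95],"turn":[0,0,0]},{"gripper":0,"slide":[0,0,0.95],"turn":[0,0,0]},{"gripper":0,"slide":[0,0,0.95],"turn":[0,0,0]},{"gripper":0,"slide":[0,0,0.95],"turn":[0,0,0]},{"gripper":0,"slide":[0,0,0.95],"turn":[0,0,0]}]' 25
```

```text
time: 6.58
eef_pos: [0.4887, -0.3213, 0.1973]
eef_rot: [-2.089, -2.346, 0.0]
wrist_force: [0.3, -0.6, -0.0]
gripper_width: 0.0007
grasp_force: 0.0
```

```bash
python3 - <<'E'
from h import *
a=grab('scene')['color'][90:220,260:420,::-1]; b=grab('wrist')['color'][...,::-1]
cv2.imwrite('pics/c2.png',np.hstack([cv2.resize(a,(400,325),interpolation=cv2.INTER_CUBIC),cv2.resize(b,(400,325))]))
E
```

```text
(no output)
```

View pics/c2.png

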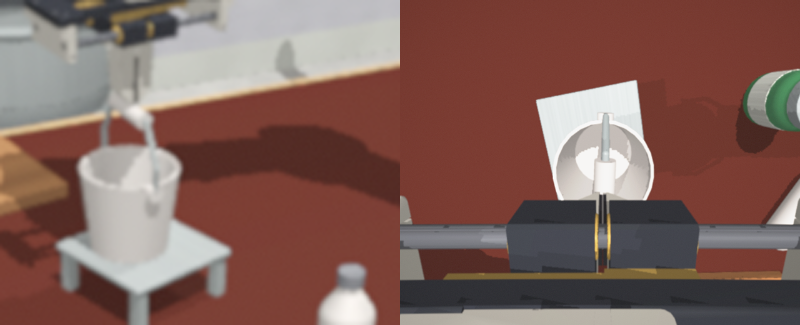

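The scene crop shows the shut fingers at (130,95), behind the far end of the tube at (135,115), so they seem to have missed it along y. I'll measure the fingertips with the depth cameras.

```bash
python3 - <<'E'
from h import *
grab('side')
for n in ['scene','side']:
    f=load(n); W=pts(f); 
    near=(np.hypot(W[...,0]-.489,W[...,1]+.33)<.08)
    for z in np.arange(.16,.29,.01):
        q=W[near&(W[...,2]>z)&(W[...,2]<z+.01)]
        if len(q): print(n,z.round(2),len(q),q.min(0).round(3)[:2],q.max(0).round(3)[:2],np.median(q,0).round(3)[:2])
f=load('wrist');W=pts(f); v,u=np.where((np.abs(W[...,0]-.489)<.03)&(W[...,2]>.15)&(W[...,2]<.26)); 
for r in range(150,330,12):
    print(r,W[r,484].round(3),f['color'][r,484])
E
```

```text
scene 0.16 16 [ 0.483 -0.375] [ 0.495 -0.262] [ 0.486 -0.267]
scene 0.17 20 [ 0.482 -0.368] [ 0.496 -0.265] [ 0.487 -0.272]
scene 0.18 16 [ 0.483 -0.367] [ 0.494 -0.272] [ 0.488 -0.28 ]
scene 0.19 34 [ 0.478 -0.359] [ 0.497 -0.274] [ 0.489 -0.289]
scene 0.2 93 [ 0.477 -0.351] [ 0.499 -0.283] [ 0.493 -0.31 ]
scene 0.21 24 [ 0.479 -0.332] [ 0.496 -0.288] [ 0.487 -0.31 ]
scene 0.22 55 [ 0.469 -0.329] [ 0.506 -0.303] [ 0.489 -0.31 ]
scene 0.23 66 [ 0.469 -0.327] [ 0.506 -0.304] [ 0.492 -0.31 ]
scene 0.24 69 [ 0.469 -0.328] [ 0.508 -0.303] [ 0.492 -0.31 ]
scene 0.25 73 [ 0.465 -0.328] [ 0.508 -0.303] [ 0.492 -0.309]
scene 0.26 67 [ 0.467 -0.326] [ 0.508 -0.304] [ 0.49 -0.31]
scene 0.27 20 [ 0.412 -0.351] [ 0.519 -0.3  ] [ 0.513 -0.308]
scene 0.28 143 [ 0.41  -0.351] [ 0.552 -0.278] [ 0.493 -0.286]
side 0.16 15 [ 0.485 -0.377] [ 0.496 -0.263] [ 0.487 -0.271]
side 0.17 12 [ 0.485 -0.373] [ 0.496 -0.267] [ 0.488 -0.275]
side 0.18 11 [ 0.485 -0.369] [ 0.496 -0.273] [ 0.488 -0.276]
side 0.19 11 [ 0.483 -0.297] [ 0.493 -0.277] [ 0.486 -0.284]
side 0.2 44 [ 0.481 -0.349] [ 0.5   -0.285] [ 0.491 
[... 410 characters left out ...]
 -0.304] [ 0.489 -0.311]
side 0.28 78 [ 0.41  -0.358] [ 0.543 -0.281] [ 0.481 -0.289]
150 [ 0.629 -0.247  0.002] [123  61  49]
162 [ 0.631 -0.257  0.001] [113  57  46]
174 [ 0.633 -0.268  0.003] [113  57  45]
186 [ 0.636 -0.279  0.002] [114  57  47]
198 [ 0.639 -0.29   0.002] [115  58  48]
210 [ 0.642 -0.302  0.002] [114  57  47]
222 [ 0.644 -0.313  0.001] [114  56  47]
234 [ 0.647 -0.325  0.002] [113  55  45]
246 [ 0.65  -0.337  0.002] [121  61  49]
258 [ 0.652 -0.349  0.002] [126  63  53]
270 [ 0.656 -0.362  0.001] [123  59  50]
282 [ 0.658 -0.374  0.003] [124  61  53]
294 [ 0.662 -0.387  0.001] [125  60  50]
306 [ 0.664 -0.4    0.002] [125  61  52]
318 [ 0.668 -0.414  0.001] [124  60  51]
```

```bash
python3 - <<'E'
from h import *
from station import robot
print({a:getattr(robot,a) for a in dir(robot) if not a.startswith('_')})
for n in ['scene','side']:
    f=load(n); W=pts(f)
    near=(np.hypot(W[...,0]-.489,W[...,1]+.32)<.035)
    for z in np.arange(.206,.224,.002):
        q=W[near&(W[...,2]>z)&(W[...,2]<z+.002)]
        if len(q): print(n,z.round(3),len(q),q.min(0).round(3)[:2],q.max(0).round(3)[:2])
E
```

```text
{'IKError': <class 'station.IKError'>, 'tip_extent': 0.014}
scene 0.206 20 [ 0.482 -0.351] [ 0.497 -0.286]
scene 0.208 27 [ 0.483 -0.347] [ 0.497 -0.288]
scene 0.21 2 [ 0.486 -0.332] [ 0.492 -0.288]
scene 0.212 5 [ 0.484 -0.323] [ 0.493 -0.309]
scene 0.214 4 [ 0.48  -0.312] [ 0.486 -0.309]
scene 0.216 8 [ 0.479 -0.324] [ 0.496 -0.308]
scene 0.218 5 [ 0.483 -0.313] [ 0.494 -0.31 ]
scene 0.22 12 [ 0.471 -0.319] [ 0.501 -0.305]
scene 0.222 8 [ 0.476 -0.312] [ 0.5   -0.306]
scene 0.224 8 [ 0.47  -0.316] [ 0.504 -0.306]
side 0.206 13 [ 0.481 -0.349] [ 0.5   -0.291]
side 0.208 9 [ 0.483 -0.321] [ 0.495 -0.292]
side 0.21 18 [ 0.483 -0.332] [ 0.495 -0.292]
side 0.212 1 [ 0.486 -0.298] [ 0.486 -0.298]
side 0.214 4 [ 0.483 -0.318] [ 0.49 -0.31]
side 0.216 4 [ 0.485 -0.316] [ 0.493 -0.311]
side 0.218 4 [ 0.483 -0.314] [ 0.493 -0.312]
side 0.22 6 [ 0.478 -0.317] [ 0.498 -0.31 ]
side 0.222 7 [ 0.481 -0.313] [ 0.501 -0.309]
side 0.224 12 [ 0.476 -0.318] [ 0.503 -0.31 ]
```

The cameras put the fingertips at z≈0.213, while the reported TCP (0.197) implies 0.183. The gripper body is also about 29 mm higher than stated, so the real fingers end about 29 mm short of the documented tool. The lateral position is right. I'll allow for this: open, go 30 mm lower and grip.

```bash
python3 -m pendant '[{"gripper":0.5,"slide":[0,0,-0.1],"turn":[0,0,0]},{"gripper":0.5,"slide":[0,0,-0.1],"turn":[0,0,0]},{"gripper":0.5,"slide":[0,0,-0.1],"turn":[0,0,0]},{"gripper":0.5,"slide":[0,0,-0.1],"turn":[0,0,0]},{"gripper":0.5,"slide":[0,0,-0.1],"turn":[0,0,0]},{"gripper":0.5,"slide":[0,0,-0.1],"turn":[0,0,0]},{"gripper":0.5,"slide":[0,0,0],"turn":[0,0,0]},{"gripper":0.5,"slide":[0,0,0.1],"turn":[0,0,0]},{"gripper":0.5,"slide":[0,0,0.2],"turn":[0,0,0]},{"gripper":0.5,"slide":[0,0,0.3],"turn":[0,0,0]},{"gripper":0.5,"slide":[0,0,0.3],"turn":[0,0,0]}]'
python3 -m pendant '[{"gripper":0,"slide":[0,0,0],"turn":[0,0,0]},{"gripper":0,"slide":[0,0,0],"turn":[0,0,0]},{"gripper":0,"slide":[0,0,0],"turn":[0,0,0]},{"gripper":0,"slide":[0,0,0],"turn":[0,0,0]},{"gripper":0,"slide":[0,0,0],"turn":[0,0,0]},{"gripper":0,"slide":[0,0,0],"turn":[0,0,0]},{"gripper":0,"slide":[0,0,0],"turn":[0,0,0]},{"gripper":0,"slide":[0,0,0],"turn":[0,0,0]},{"gripper":0,"slide":[0,0,0],"turn":[0,0,0]}]' 25
```

```text
time: 7.65
eef_pos: [0.4872, -0.3207, 0.1643]
eef_rot: [-2.087, -2.343, 0.001]
wrist_force: [-1.3, -0.4, -0.7]
gripper_width: 0.0457
grasp_force: 0.0
time: 8.4
eef_pos: [0.4891, -0.3212, 0.1677]
eef_rot: [2.089, 2.346, 0.001]
wrist_force: [0.3, 1.1, 3.6]
gripper_width: 0.0155
grasp_force: 24.8
```

Gripped at 15.5 mm opening and 25 N. Now lift.

```bash
python3 -m pendant '[{"gripper":0,"slide":[0,0,-0.05],"turn":[0,0,0]},{"gripper":0,"slide":[0,0,-0.15],"turn":[0,0,0]},{"gripper":0,"slide":[0,0,-0.3],"turn":[0,0,0]},{"gripper":0,"slide":[0,0,-0.45],"turn":[0,0,0]},{"gripper":0,"slide":[0,0,-0.6],"turn":[0,0,0]},{"gripper":0,"slide":[0,0,-0.75],"turn":[0,0,0]},{"gripper":0,"slide":[0,0,-0.88],"turn":[0,0,0]},{"gripper":0,"slide":[0,0,-0.95],"turn":[0,0,0]},{"gripper":0,"slide":[0,0,-0.95],"turn":[0,0,0]}]'
```

```text
time: 9.15
eef_pos: [0.4894, -0.3218, 0.2643]
eef_rot: [2.088, 2.344, 0.001]
wrist_force: [0.1, -0.1, -1.9]
gripper_width: 0.0152
grasp_force: 24.8
```

```bash
python3 -m pendant '[{"gripper":0,"slide":[0.05,0.02,0],"turn":[0,0,0]},{"gripper":0,"slide":[0.15,0.08,0],"turn":[0,0,0]},{"gripper":0,"slide":[0.3,0.15,0],"turn":[0,0,0]},{"gripper":0,"slide":[0.48,0.24,0],"turn":[0,0,0]},{"gripper":0,"slide":[0.66,0.34,0],"turn":[0,0,0]},{"gripper":0,"slide":[0.84,0.43,0],"turn":[0,0,0]}]'
python3 -m pendant '[{"gripper":0,"slide":[0.18,0.09,0],"turn":[0,0,0]},{"gripper":0,"slide":[0.36,0.18,0],"turn":[0,0,0]},{"gripper":0,"slide":[0.54,0.27,0],"turn":[0,0,0]},{"gripper":0,"slide":[0.72,0.36,0],"turn":[0,0,0]},{"gripper":0,"slide":[0.84,0.43,0],"turn":[0,0,0]}]'
python3 -m pendant '[{"gripper":0,"slide":[0.18,0.09,0],"turn":[0,0,0]},{"gripper":0,"slide":[0.36,0.18,0],"turn":[0,0,0]},{"gripper":0,"slide":[0.54,0.27,0],"turn":[0,0,0]},{"gripper":0,"slide":[0.72,0.36,0],"turn":[0,0,0]},{"gripper":0,"slide":[0.84,0.43,0],"turn":[0,0,0]}]'
python3 -m pendant '[{"gripper":0,"slide":[0.18,0.09,0],"turn":[0,0,0]},{"gripper":0,"slide":[0.36,0.18,0],"turn":[0,0,0]},{"gripper":0,"slide":[0.52,0.27,0],"turn":[0,0,0]},{"gripper":0,"slide":[0.66,0.34,0],"turn":[0,0,0]},{"gripper":0,"slide":[0.75,0.39,0],"turn":[0,0,0]},{"gripper":0,"slide":[0.8,0.42,0],"turn":[0,0,0]},{"gripper":0,"slide":[0.81,0.43,0],"turn":[0,0,0]},{"gripper":0,"slide":[0.81,0.43,0],"turn":[0,0,0]},{"gripper":0,"slide":[0.81,0.43,0],"turn":[0,0,0]}]'
python3 - <<'E'
from h import *
for n in ['scene','side']:
    f=grab(n); W=pts(f)
    near=(np.hypot(W[...,0]-.622,W[...,1]-.029)<.075)
    q=W[near&(W[...,2]>.12)&(W[...,2]<.22)]
    print(n,len(q),np.percentile(q[:,2],[1,50,99]).round(3), cv2.minEnclosingCircle(q[:,:2].astype(np.float32)))
a=load('scene')['color'][100:340,200:440,::-1]; b=load('side')['color'][100:340,180:420,::-1]
cv2.imwrite('pics/c3.png',np.hstack([cv2.resize(a,(400,400)),cv2.resize(b,(400,400))]))
E
```

```text
time: 9.65
eef_pos: [0.5219, -0.2305, 0.2613]
eef_rot: [-2.087, -2.346, 0.0]
wrist_force: [0.5, 0.1, -2.0]
gripper_width: 0.0153
grasp_force: 24.8
time: 10.07
eef_pos: [0.5549, -0.1406, 0.2614]
eef_rot: [-2.085, -2.348, -0.001]
wrist_force: [0.1, 1.0, -2.3]
gripper_width: 0.0158
grasp_force: 24.8
time: 10.48
eef_pos: [0.5877, -0.0523, 0.2614]
eef_rot: [-2.085, -2.348, -0.0]
wrist_force: [0.4, 1.7, -1.9]
gripper_width: 0.0148
grasp_force: 24.8
time: 11.23
eef_pos: [0.6211, 0.028, 0.2621]
eef_rot: [2.091, 2.344, -0.001]
wrist_force: [-0.6, 0.8, -1.6]
gripper_width: 0.0149
grasp_force: 24.8
scene 1881 [0.148 0.195 0.219] ((0.620430588722229, 0.02951304242014885), 0.0493590272963047)
side 1826 [0.149 0.196 0.219] ((0.6223183870315552, 0.028441324830055237), 0.04924629256129265)
```

View pics/c3.png

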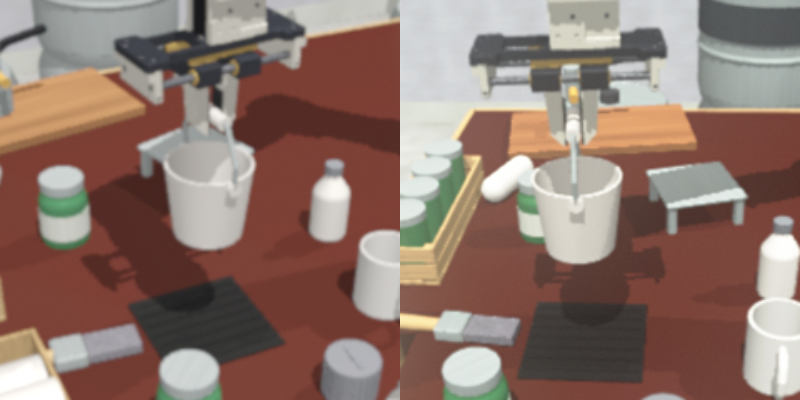

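The pail hangs upright at (210,190), centred over the mat at (205,320) in the left crop. I'll lower it in two stages.

```bash
python3 -m pendant '[{"gripper":0,"slide":[0,0,0.08],"turn":[0,0,0]},{"gripper":0,"slide":[0,0,0.22],"turn":[0,0,0]},{"gripper":0,"slide":[0,0,0.38],"turn":[0,0,0]},{"gripper":0,"slide":[0,0,0.54],"turn":[0,0,0]},{"gripper":0,"slide":[0,0,0.7],"turn":[0,0,0]},{"gripper":0,"slide":[0,0,0.83],"turn":[0,0,0]},{"gripper":0,"slide":[0,0,0.93],"turn":[0,0,0]},{"gripper":0,"slide":[0,0,1],"turn":[0,0,0]}]'
python3 -m pendant '[{"gripper":0,"slide":[0,0,0.06],"turn":[0,0,0]},{"gripper":0,"slide":[0,0,0.12],"turn":[0,0,0]},{"gripper":0,"slide":[0,0,0.18],"turn":[0,0,0]},{"gripper":0,"slide":[0,0,0.24],"turn":[0,0,0]},{"gripper":0,"slide":[0,0,0.3],"turn":[0,0,0]},{"gripper":0,"slide":[0,0,0.34],"turn":[0,0,0]},{"gripper":0,"slide":[0,0,0.37],"turn":[0,0,0]},{"gripper":0,"slide":[0,0,0.4],"turn":[0,0,0]},{"gripper":0,"slide":[0,0,0.41],"turn":[0,0,0]},{"gripper":0,"slide":[0,0,0.41],"turn":[0,0,0]}]'
```

```text
time: 12.0
eef_pos: [0.6206, 0.0287, 0.1608]
eef_rot: [-2.09, -2.345, 0.002]
wrist_force: [0.1, 1.3, -1.6]
gripper_width: 0.0152
grasp_force: 24.8
time: 12.83
eef_pos: [0.6212, 0.0292, 0.1211]
eef_rot: [-2.09, -2.346, 0.0]
wrist_force: [0.2, -0.0, -1.7]
gripper_width: 0.0151
grasp_force: 24.8
```

```bash
python3 -m pendant '[{"gripper":0,"slide":[0,0,0.01],"turn":[0,0,0]},{"gripper":0,"slide":[0,0,0.02],"turn":[0,0,0]},{"gripper":0,"slide":[0,0,0.02],"turn":[0,0,0]},{"gripper":0,"slide":[0,0,0.02],"turn":[0,0,0]}]'
```

```text
time: 13.17
eef_pos: [0.6217, 0.0294, 0.1197]
eef_rot: [2.089, 2.345, 0.001]
wrist_force: [1.2, 1.2, 0.5]
gripper_width: 0.015
grasp_force: 24.8
```

The force went from -1.7 to +0.5 N, so the pail rests on the mat. Release and retreat upward.

```bash
python3 -m pendant '[{"gripper":0.5,"slide":[0,0,0],"turn":[0,0,0]},{"gripper":0.5,"slide":[0,0,0],"turn":[0,0,0]},{"gripper":0.5,"slide":[0,0,0],"turn":[0,0,0]},{"gripper":0.5,"slide":[0,0,0],"turn":[0,0,0]},{"gripper":0.5,"slide":[0,0,0],"turn":[0,0,0]},{"gripper":0.5,"slide":[0,0,0],"turn":[0,0,0]},{"gripper":0.5,"slide":[0,0,-0.1],"turn":[0,0,0]},{"gripper":0.5,"slide":[0,0,-0.25],"turn":[0,0,0]},{"gripper":0.5,"slide":[0,0,-0.4],"turn":[0,0,0]},{"gripper":0.6,"slide":[0,0,-0.6],"turn":[0,0,0]},{"gripper":0.7,"slide":[0,0,-0.8],"turn":[0,0,0]},{"gripper":0.8,"slide":[0,0,-1],"turn":[0,0,0]},{"gripper":0.8,"slide":[0,0,-1],"turn":[0,0,0]}]'
python3 - <<'E'
from h import *
f=grab('scene'); W=pts(f)
near=(np.hypot(W[...,0]-.622,W[...,1]-.029)<.075)
q=W[near&(W[...,2]>.085)&(W[...,2]<.1)]; print(cv2.minEnclosingCircle(q[:,:2].astype(np.float32)),len(q))
q=W[near&(W[...,2]>.145)&(W[...,2]<.166)]; print(np.median(q,0),q.max(0))
s=get_state(); M=R.from_rotvec(s['eef_rot']).as_matrix()
d=np.array([.528,.331,0.29])-s['eef_pos']; print(s['eef_pos'],M.T@d)
# bottle: cap top centre from both initial views, foot yaw from side view
f=load('scene')
E
```

```text
time: 14.25
eef_pos: [0.6233, 0.03, 0.2244]
eef_rot: [2.087, 2.343, 0.008]
wrist_force: [-0.2, 0.6, 1.1]
gripper_width: 0.0678
grasp_force: 0.0
((0.6217184066772461, 0.03232814371585846), 0.05646928772330284) 463
[0.62349526 0.0402868  0.15823683] [0.63117355 0.07390028 0.16431193]
[0.6226188  0.02981791 0.2223718 ] [ 0.31008151 -0.05894533 -0.06791055]
```

The pail stands on the mat, centred within about 3 mm. I'll move over to the cap.

```bash
python3 -m pendant '[{"gripper":0.8,"slide":[0.15,-0.03,0],"turn":[0,0,0]},{"gripper":0.8,"slide":[0.4,-0.08,0],"turn":[0,0,0]},{"gripper":0.8,"slide":[0.7,-0.14,0],"turn":[0,0,0]},{"gripper":0.8,"slide":[1,-0.19,0],"turn":[0,0,0]}]'
python3 -m pendant '[{"gripper":0.8,"slide":[0.3,-0.06,0],"turn":[0,0,0]},{"gripper":0.8,"slide":[0.65,-0.13,0],"turn":[0,0,0]},{"gripper":0.8,"slide":[1,-0.19,0],"turn":[0,0,0]}]'
python3 -m pendant '[{"gripper":0.8,"slide":[0.3,-0.06,0],"turn":[0,0,0]},{"gripper":0.8,"slide":[0.6,-0.12,0],"turn":[0,0,0]},{"gripper":0.8,"slide":[0.9,-0.17,0],"turn":[0,0,0]},{"gripper":0.8,"slide":[1.0,-0.2,0],"turn":[0,0,0]},{"gripper":0.8,"slide":[1,-0.2,0],"turn":[0,0,0]},{"gripper":0.8,"slide":[1,-0.2,0],"turn":[0,0,0]},{"gripper":0.8,"slide":[1,-0.2,0],"turn":[0,0,0]}]'
python3 - <<'E'
from h import *
s=get_state(); print(s['joint_pos']); M=R.from_rotvec(s['eef_rot']).as_matrix()
f=grab('wrist'); W=pts(f)
q=W[(W[...,2]>.154)&(W[...,2]<.166)&(np.hypot(W[...,0]-.528,W[...,1]-.331)<.04)]
(c,r)=cv2.minEnclosingCircle(q[:,:2].astype(np.float32)); print(len(q),q.mean(0),c,r,q.min(0),q.max(0))
d=np.array([*c,0.15])-s['eef_pos']; print(s['eef_pos'],M.T@d)
cv2.imwrite('pics/w4.png',f['color'][...,::-1])
E
```

```text
time: 14.63
eef_pos: [0.59, 0.1267, 0.2188]
eef_rot: [-2.091, -2.344, 0.002]
wrist_force: [0.8, 0.8, -0.1]
gripper_width: 0.0734
grasp_force: 0.0
time: 14.88
eef_pos: [0.5595, 0.2243, 0.2189]
eef_rot: [-2.09, -2.345, 0.002]
wrist_force: [1.0, 0.3, -0.2]
gripper_width: 0.0736
grasp_force: 0.0
time: 15.47
eef_pos: [0.5298, 0.3187, 0.2189]
eef_rot: [2.091, 2.343, -0.002]
wrist_force: [-0.0, -0.5, 0.2]
gripper_width: 0.0735
grasp_force: 0.0
[-0.25313375  0.48225496 -0.56036393  1.54303737  0.26936923  1.19503172
 -0.74806869]
4425 [0.5263509  0.33004375 0.16122067] (0.5265159010887146, 0.3288173973560333) 0.02424023672938347 [0.50257017 0.30571333 0.15404757] [0.55020339 0.35288758 0.16403884]
[0.52982941 0.31874733 0.21887387] [ 0.01048683 -0.00213461  0.0688583 ]
```

View pics/w4.png

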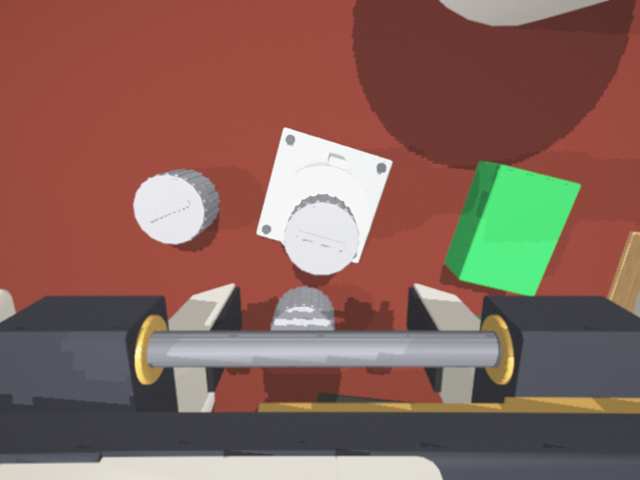

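The wrist view shows the bottle's cap at (322,235), free on both sides, with a loose cap at (303,310) well below the fingers. The carton at (510,230) is out of the way. I'll correct by 11 mm along tool x and -2 mm along y, then go down to the solid upper part.

```bash
python3 -m pendant '[{"gripper":0.8,"slide":[0.11,-0.02,0.05],"turn":[0,0,0]},{"gripper":0.8,"slide":[0.11,-0.02,0.2],"turn":[0,0,0]},{"gripper":0.8,"slide":[0.11,-0.02,0.4],"turn":[0,0,0]},{"gripper":0.8,"slide":[0.11,-0.02,0.6],"turn":[0,0,0]},{"gripper":0.8,"slide":[0.11,-0.02,0.75],"turn":[0,0,0]},{"gripper":0.8,"slide":[0.11,-0.02,0.88],"turn":[0,0,0]},{"gripper":0.8,"slide":[0.11,-0.02,0.95],"turn":[0,0,0]},{"gripper":0.8,"slide":[0.11,-0.02,1],"turn":[0,0,0]},{"gripper":0.8,"slide":[0.11,-0.02,1],"turn":[0,0,0]},{"gripper":0.8,"slide":[0.11,-0.02,1],"turn":[0,0,0]}]'
python3 - <<'E'
from h import *
s=get_state(); print(s['eef_pos'],s['wrist_force'])
for n in ['scene','side']:
    f=grab(n); W=pts(f); 
    near=(np.abs(W[...,1]-.3295)<.02)&(np.abs(np.abs(W[...,0]-.5266)-.045)<.015)
    q=W[near&(W[...,2]>.1)&(W[...,2]<.19)]; print(n,len(q),q[:,2].min() if len(q) else 0, np.percentile(q[:,2],[2,5]))
    for sg in (-1,1):
        r=q[(q[:,0]-.5266)*sg>0]; print(sg,len(r),r[:,2].min() if len(r) else 0,np.median(r,0) if len(r) else 0)
E
```

```text
time: 16.35
eef_pos: [0.5261, 0.3316, 0.1197]
eef_rot: [2.09, 2.346, 0.001]
wrist_force: [0.0, -1.2, 1.4]
gripper_width: 0.0736
grasp_force: 0.0
[0.52605477 0.3315527  0.1197168 ] [ 0.0105902  -1.17215958  1.39116731]
scene 520 0.13458682686110812 [0.13640945 0.13946443]
-1 364 0.13458682686110812 [0.48658543 0.33693128 0.1597278 ]
1 156 0.13527280361091898 [0.57320413 0.34772343 0.1552831 ]
side 654 0.13515712050760875 [0.13846562 0.14144675]
-1 367 0.13532107437479723 [0.48350962 0.33586581 0.16328489]
1 287 0.13515712050760875 [0.56936532 0.34666946 0.16175718]
```

The fingertips are at 0.135 as predicted. I'll trim the position (2 mm back, 3 mm down) and grip.

```bash
python3 -m pendant '[{"gripper":0.8,"slide":[-0.02,0,0.03],"turn":[0,0,0]},{"gripper":0.8,"slide":[-0.02,0,0.03],"turn":[0,0,0]},{"gripper":0,"slide":[-0.02,0,0.03],"turn":[0,0,0]},{"gripper":0,"slide":[-0.02,0,0.03],"turn":[0,0,0]},{"gripper":0,"slide":[-0.02,0,0.03],"turn":[0,0,0]},{"gripper":0,"slide":[-0.02,0,0.03],"turn":[0,0,0]},{"gripper":0,"slide":[-0.02,0,0.03],"turn":[0,0,0]},{"gripper":0,"slide":[-0.02,0,0.03],"turn":[0,0,0]},{"gripper":0,"slide":[-0.02,0,0.03],"turn":[0,0,0]},{"gripper":0,"slide":[-0.02,0,0.03],"turn":[0,0,0]},{"gripper":0,"slide":[-0.02,0,0.03],"turn":[0,0,0]},{"gripper":0,"slide":[-0.02,0,0.03],"turn":[0,0,0]},{"gripper":0,"slide":[-0.02,0,0.03],"turn":[0,0,0]},{"gripper":0,"slide":[-0.02,0,0.03],"turn":[0,0,0]}]' 55
```

```text
time: 17.62
eef_pos: [0.5264, 0.3294, 0.1164]
eef_rot: [2.09, 2.346, 0.001]
wrist_force: [2.5, 0.7, 0.3]
gripper_width: 0.0459
grasp_force: 55.0
```

Gripped at 46 mm and 55 N. Now press 5 mm.

```bash
python3 -m pendant '[{"gripper":0,"slide":[0,0,0.01],"turn":[0,0,0]},{"gripper":0,"slide":[0,0,0.02],"turn":[0,0,0]},{"gripper":0,"slide":[0,0,0.03],"turn":[0,0,0]},{"gripper":0,"slide":[0,0,0.04],"turn":[0,0,0]},{"gripper":0,"slide":[0,0,0.05],"turn":[0,0,0]},{"gripper":0,"slide":[0,0,0.05],"turn":[0,0,0]},{"gripper":0,"slide":[0,0,0.05],"turn":[0,0,0]},{"gripper":0,"slide":[0,0,0.05],"turn":[0,0,0]}]'
```

```text
time: 18.28
eef_pos: [0.5264, 0.3294, 0.1125]
eef_rot: [2.089, 2.345, 0.002]
wrist_force: [-0.2, -1.6, 10.6]
gripper_width: 0.0463
grasp_force: 55.0
```

Down 3.9 mm at 10.6 N, which is just short. I'll press another 1.5 mm.

```bash
python3 -m pendant '[{"gripper":0,"slide":[0,0,0.01],"turn":[0,0,0]},{"gripper":0,"slide":[0,0,0.015],"turn":[0,0,0]},{"gripper":0,"slide":[0,0,0.015],"turn":[0,0,0]},{"gripper":0,"slide":[0,0,0.015],"turn":[0,0,0]},{"gripper":0,"slide":[0,0,0.015],"turn":[0,0,0]}]'
```

```text
time: 18.7
eef_pos: [0.5264, 0.3295, 0.1112]
eef_rot: [2.089, 2.345, 0.002]
wrist_force: [-0.6, -2.8, 12.8]
gripper_width: 0.046
grasp_force: 55.0
```

5.2 mm and 12.8 N, so the cap is well pressed. Turn 20° first as a test, anticlockwise from above (negative about the downward tool z).

```bash
python3 -m pendant '[{"gripper":0,"slide":[0,0,0],"turn":[0,0,-0.02]},{"gripper":0,"slide":[0,0,0],"turn":[0,0,-0.045]},{"gripper":0,"slide":[0,0,0],"turn":[0,0,-0.07]},{"gripper":0,"slide":[0,0,0],"turn":[0,0,-0.095]},{"gripper":0,"slide":[0,0,0],"turn":[0,0,-0.11]},{"gripper":0,"slide":[0,0,0],"turn":[0,0,-0.11]}]'; python3 -c "
from h import *
s=get_state();print(s['ft_torque'],R.from_rotvec(s['eef_rot']).as_matrix()[:,1])"
```

```text
time: 19.2
eef_pos: [0.5264, 0.3302, 0.1113]
eef_rot: [1.65, 2.673, 0.003]
wrist_force: [-0.7, -0.2, 12.4]
gripper_width: 0.0459
grasp_force: 55.0
[-0.07356987 -0.10883365 -0.02161165] [0.89405167 0.44795935 0.0020071 ]
```

The tool turned 20° with negligible resistance. I'll turn the remaining 60°.

```bash
python3 -m pendant '[{"gripper":0,"slide":[0,0,0],"turn":[0,0,-0.02]},{"gripper":0,"slide":[0,0,0],"turn":[0,0,-0.05]},{"gripper":0,"slide":[0,0,0],"turn":[0,0,-0.08]},{"gripper":0,"slide":[0,0,0],"turn":[0,0,-0.11]},{"gripper":0,"slide":[0,0,0],"turn":[0,0,-0.14]},{"gripper":0,"slide":[0,0,0],"turn":[0,0,-0.17]},{"gripper":0,"slide":[0,0,0],"turn":[0,0,-0.2]},{"gripper":0,"slide":[0,0,0],"turn":[0,0,-0.23]},{"gripper":0,"slide":[0,0,0],"turn":[0,0,-0.26]},{"gripper":0,"slide":[0,0,0],"turn":[0,0,-0.29]},{"gripper":0,"slide":[0,0,0],"turn":[0,0,-0.32]},{"gripper":0,"slide":[0,0,0],"turn":[0,0,-0.335]},{"gripper":0,"slide":[0,0,0],"turn":[0,0,-0.335]},{"gripper":0,"slide":[0,0,0],"turn":[0,0,-0.335]}]'; python3 -c "
from h import *
s=get_state();print(s['ft_torque'],R.from_rotvec(s['eef_rot']).as_matrix()[:,1])
f=grab('wrist'); cv2.imwrite('pics/w5.png',f['color'][...,::-1])
f=grab('scene'); cv2.imwrite('pics/s5.png',f['color'][...,::-1])"
```

```text
time: 20.37
eef_pos: [0.5262, 0.3303, 0.1113]
eef_rot: [0.089, 3.139, 0.002]
wrist_force: [-0.2, -0.4, 12.3]
gripper_width: 0.0459
grasp_force: 55.0
[-0.05206047 -0.150352    0.01442662] [0.05652646 0.99839984 0.00158909]
```

Turned 80° in total. Lift 20 mm gently and check the force.

```bash
python3 -m pendant '[{"gripper":0,"slide":[0,0,-0.02],"turn":[0,0,0]},{"gripper":0,"slide":[0,0,-0.05],"turn":[0,0,0]},{"gripper":0,"slide":[0,0,-0.08],"turn":[0,0,0]},{"gripper":0,"slide":[0,0,-0.12],"turn":[0,0,0]},{"gripper":0,"slide":[0,0,-0.16],"turn":[0,0,0]},{"gripper":0,"slide":[0,0,-0.2],"turn":[0,0,0]},{"gripper":0,"slide":[0,0,-0.2],"turn":[0,0,0]}]'
```

```text
time: 21.05
eef_pos: [0.526, 0.3294, 0.1303]
eef_rot: [0.09, 3.14, 0.0]
wrist_force: [0.2, 0.3, -1.1]
gripper_width: 0.0456
grasp_force: 55.0
```

It came off freely. Raise 78 mm so the underside is about 80 mm above the mouth.

```bash
python3 -m pendant '[{"gripper":0,"slide":[0,0,-0.08],"turn":[0,0,0]},{"gripper":0,"slide":[0,0,-0.2],"turn":[0,0,0]},{"gripper":0,"slide":[0,0,-0.36],"turn":[0,0,0]},{"gripper":0,"slide":[0,0,-0.52],"turn":[0,0,0]},{"gripper":0,"slide":[0,0,-0.66],"turn":[0,0,0]},{"gripper":0,"slide":[0,0,-0.75],"turn":[0,0,0]},{"gripper":0,"slide":[0,0,-0.78],"turn":[0,0,0]},{"gripper":0,"slide":[0,0,-0.78],"turn":[0,0,0]},{"gripper":0,"slide":[0,0,-0.78],"turn":[0,0,0]},{"gripper":0,"slide":[0,0,-0.78],"turn":[0,0,0]},{"gripper":0,"slide":[0,0,-0.78],"turn":[0,0,0]},{"gripper":0,"slide":[0,0,-0.78],"turn":[0,0,0]}]'; python3 -c "
from h import *
a=grab('scene')['color'][...,::-1]; b=grab('side')['color'][...,::-1]
cv2.imwrite('pics/c6.png',np.hstack([cv2.resize(a,(400,300)),cv2.resize(b,(400,300))]))"
```

```text
time: 22.05
eef_pos: [0.5258, 0.329, 0.2071]
eef_rot: [-0.09, -3.139, 0.001]
wrist_force: [-0.5, -0.2, -0.3]
gripper_width: 0.0458
grasp_force: 55.0
```

View pics/c6.png

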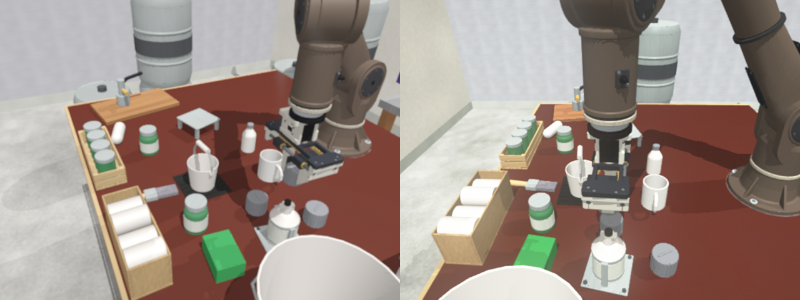

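The bottle at (285,210) in the left view is open, with the cap held upright above it at (291,172). The pail stands on the mat at (202,172), and the bystanders are where they were. I'll hand the job in.

```bash
python3 -c "
from station import workorder
print(workorder.sign_off())"
```

```text
the job is handed in; nothing more can be done
None
```

The job is handed in at about 22 s on the robot's clock: the pail stands released on the mat, and the opened cap is held upright about 80 mm above the bottle's mouth. The sign-off returned no verdict. My first two grasps of the pail closed on air, the first because I lifted before the fingers had closed, the second because they end about 29 mm shorter than the stated tool geometry (measured with the cameras, and allowed for after that).

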